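Back the board holder's tilt ratchet off by one notch

ROBOT

A 6-joint arm with a two-finger parallel gripper is mounted at the origin on a cart in front of the work surface, level with it; the furniture and walls round the work are solid. World frame = base frame: x ahead of the robot, y to its left, z up, the work surface at z = 0. Lengths are in mm, angles in rad, forces in N, time in s.
With the tool pointing down it reaches from about 425 to 950 mm from the base axis. Payload 3.5 kg.
Tool frame: the origin (TCP) lies at the very end of the fingers, on their centre line; the grasp point (between the pads) lies 19 mm behind it; z points along the fingers, y is the line along which they close (so a half turn about z gives the same grasp; the last joint's range is limited). The gripper opens to 85 mm and grips with 20 to 120 N. Pads are 22 mm wide; open, the fingers measure 114 mm over their backs; the gripper's body (76 mm by 85 mm) begins 54 mm behind the grasp point. The pads swing forward as they close: fully open they stand 13 mm farther back than shut.
Start: joints at [1.019, 0.286, 1.577, -0, 1.279, -0.15], TCP at [263.939, 621.243, 231.325] pointing down, gripper open.
Joint ranges: [-2.77, 2.77], [-0.9, 2.22], [0.21, 2.48], [-1.53, 4.67], [0.24, 2.81], [-2.84, 2.84]. Speed limits (rad/s): [2.79, 2.79, 3.14, 3.14, 3.14, 3.14].

INTERFACE

Orientations are given as a rotation vector (axis times angle).
In Python, from bench import status, cams, job gives the robot as it stands.
- The arm moves only by the shell command python3 -m pendant 'ROWS'. ROWS is JSON, a list of rows, each a list of 5 numbers: the shift along the tool's x, y, z in cm, then the turn about the tool's z in degrees, then the finger opening in cm, from 0 to 8.54. In form: [[dx, dy, dz, turn, fingers], ...]. A call has 1 to 8 rows; each row shifts and turns the commanded pose from where the row before left it, along the tool's axes as they then stand; what a row does not reach is not made up. A row lasts 1/10 s, in which the tool goes at most 50 mm and 8.59 degrees, less where a joint would pass 70% of its speed; a pose out of reach is approached as far as the arm can. A call with a gripper value outside its range is refused whole. The fingers move at their own pace and stop on an object; the grip force is fixed at half the most. Time passes only in rows, so rows that do not move let the fingers close. It gives the time, the measured TCP pose, the force, the opening and the grip force at its end, in the units of the state.
- status.sense(): the state, without advancing time (a new reading comes with each control period).
- cams.grab_frame(name): name is "side" or "top" or "wrist"; returns a dict with "color" (400x640x3 uint8, blue, green, red), "fx", "fy", "cx", "cy" (pixels), "rvec" (rotation vector, rad) and "tvec" (3), from world to camera coordinates, as OpenCV has them; the wrist camera has in their place "mount" (4x4, takes a point from camera to tool coordinates, whose origin is the TCP and whose axes are the flange's). Camera axes: x right, y down, z forward; pixel columns grow to the right and rows downward; lengths in mm; the calibration is good to about 2 mm. A picture is of the moment at which its call begins: read the wrist's pose just before it. There is no depth.
- job.job_done(): hands the job in; it is judged then, once.
Trained networks look in the newest picture that a camera, given by its name, has taken for a name from the list of things; names that differ only in an ending like _2 or _b are one class to them, and where a whole thing is asked for, a point or a joint stands for the part that bears it (a point fixed in the world has none). Each returns a list of dicts, best first, with "confidence" (0 to 1); they miss things now and then, are a little off and sometimes report something else, mostly with a low value. They report only what shows in the picture. A call takes as long as a camera call.
- cams.outline_of(camera, label): "pixels" (400x640 bool, what is visible of it) and "extent" ([left, top, width, height] in pixels, round what is visible of it).
The state is a dict: "time": time; "joint_positions": joint angles; "dq": joint speeds; "effort": joint torques, N m; "eef_pos": TCP position; "orientation": TCP orientation; "wrist_force": force on the tool from outside, world axes, zero at the start; "torque": the same for the moment, N m; "width": finger opening in mm; "grip_force": force on a finger pad.
Only numpy, scipy, OpenCV 4.12 (cv2) and the standard library are available. Lean on these libraries where they do the work, as an engineer would, in place of code of your own. Each camera call takes 0.05 s, during which the arm holds its last target. There are 200 camera calls.

TASK

The circuit board in the holder is tilted one notch too steep for soldering. With a fingertip, lift the pawl out of the ratchet wheel by tipping its knobbed lever over to the rear until it stays there; push the wheel backward (its top away from the robot) by one full notch, for instance by a ball-ended arm of its hub; then tip the lever forward again so that the pawl drops fully home behind the next tooth and locks the wheel. Push gently and grip nothing, do not touch the circuit board, and leave the loose things round the holder where they are.

Things in the scene. Friction and masses are not known exactly. Their poses are not given: they have to be found in the camera images.
- board_holder: Tilting board holder fixed to the bench: grey base plate 132 deep (x) by 222 wide (y) by 10 mm, two aluminium uprights. Origin on the bench under the level spindle; x to the rear (away from the worker), y left, z up; yaw within 0.2 rad. The spindle runs along y at z 110 and carries at the right end (y -103 to -91) the steel wheel, 100 mm over its 12 saw teeth: one notch is 30 degrees.
- hub (a point): Point on the spindle axis (x 0, y -131, z 110 mm of the holder) in the plane of the four arms: steel rods 8.4 mm thick at right angles to one another on a dark hub outside the wheel, each with a 19 mm black ball 85 mm from the axis. Wheel, hub, arms, jaws and board turn as one part. It is stiff (1.5 to 2 N at a ball turns it) and stays where it is left.
- top_ball (a point): Centre of the smooth black ball, 19 mm across, on the uppermost arm of the hub, 85 mm from the spindle axis, 28 mm to the right of the wheel's teeth. At wheel angle 0 this arm leans 15 degrees from upright towards the robot (ball at x -22, y -131, z 192 mm in the holder's frame); one notch backward it leans as much to the rear (x 22, z 192). It is free to be pushed from the robot's side.
- ratchet_wheel (a joint): Wheel angle, rad; starts at 0 to 0.06. Backward (top away from the robot, board flatter) it falls; with the pawl down, tooth faces stop on it at about 0, -0.52, -1.05. Forward, teeth slip under the pawl. A pawl lowered with the wheel up to 0.1 above such a value drops home in that notch; with the wheel past it, it lands high on a tooth tip and holds nothing.
- pawl (a joint): Pawl angle, rad: 0.02 (to 0.08 with the wheel 0.1 short) with the nose home at the foot of a tooth, about 0.27 on a tooth tip, 1.01 thrown over to the rear on its stop. The knob is a weight: the pawl falls into the wheel from below about 0.55 and to the rear from above about 0.75, and stays there. 0.5 N at the knob moves it. Nose and lever are one part on a shaft along the holder's y.
- pawl_pivot (a point): Point on the axis of the pawl's shaft, in the plane of its lever: x 58, y -46, z 142 mm in the holder's frame. The shaft runs from here to the right, through a bracket on the right upright, to the pawl's nose in the plane of the wheel (y -97); nose 48 mm from the axis, up to z 190. Lever rest: a thin pin along y at x 78, z 161 behind the lever (y -80 to -40).
- pawl_knob (a point): Centre of the smooth steel ball knob, 21 mm across, on the pawl's lever, a bar 7 mm thick that stands up from the shaft; 62 mm from the shaft's axis, 34 mm inside the right upright and above the board. At pawl angle 0 it leans to the robot (x 29, y -46, z 197 mm in the holder's frame), thrown over it leans to the rear (x 90, z 195 mm). 40 mm free on both sides of it.
- held_board: Green circuit board, 86 x 132 mm, clamped in jaws between the uprights, part of the turning assembly; it stays within 56 mm of the spindle axis. Not to be touched. Origin at the centre of its underside, near the axis; y along the spindle, z out of the component side (60 degrees from upright, towards the robot, at the start).
- parts_dish: Loose small black parts dish, 55 x 75 x 18 mm, standing to the left of the holder; origin at the centre of its underside. Leave alone.
- wick_bobbin: Loose bobbin of desoldering wick, 45 mm across and 10 mm high, lying flat to the left of the holder; origin at the centre of its underside. Leave alone.
- tweezers: Loose steel tweezers, 13 x 119 x 10 mm, long along their y axis, lying to the left of the holder; origin at the centre of the underside. Leave alone.
- battery: Loose cell, 14 x 50 x 14 mm, long along its y axis, lying just in front of the right half of the holder; origin at the centre of the underside. Leave alone.

How it is judged:
By the outcome, as a careful person would: the job done as asked, in the order asked, and still so for the second after the job is handed in, with the robot touching nothing.
It also fails if it takes over 58 s, if anything falls off the work surface, if the arm or the gripper's body presses on something with over 40 N, if the wrist force passes 120 N, or if a joint passes its speed limit or range.

## Working session

There is one attempt and no reset: what is moved stays moved. The work goes in short steps, Python scripts to look and compute and a shell command to move; the robot and the scene stay as the last step left them, time stands still between calls to the robot, and variables do not carry over. Pictures are saved under pics/ and viewed, at most 10 in all, crops included, and the job is handed in when it is done.

```bash
mkdir -p pics; ls; cat > h.py <<'E'
from bench import status,cams,job
import numpy as np,cv2
from scipy.spatial.transform import Rotation as R
def proj(f,P):
    return cv2.projectPoints(np.array(P,float).reshape(-1,3),np.array(f['rvec'],float),np.array(f['tvec'],float),np.array([[f['fx'],0,f['cx']],[0,f['fy'],f['cy']],[0,0,1.]]),None)[0].reshape(-1,2)
E
python3 - <<'E'
from h import *
s=status.sense();print(s)
for c in['side','top']:
    f=cams.grab_frame(c);cv2.imwrite(f'pics/{c}0.png',f['color'])
    Rm=cv2.Rodrigues(np.array(f['rvec'],float))[0];print(c,f['fx'],-Rm.T@np.array(f['tvec']).ravel(),Rm[2])
    for l in['board_holder','hub','top_ball','pawl_knob','ratchet_wheel','pawl','held_board','battery']:
        for o in cams.outline_of(c,l)[:2]:
            ys,xs=np.nonzero(o['pixels']);print(l,round(o['confidence'],2),o['extent'],xs.mean().round(1),ys.mean().round(1),len(xs))
E
```

```text
pics
{'time': 0.0, 'joint_positions': array([ 1.01900145e+00,  2.87192473e-01,  1.57820509e+00, -2.13843003e-05,
        1.27859912e+00, -1.49983279e-01]), 'dq': array([-2.51583727e-04,  6.27831682e-05,  6.15020040e-04, -5.63017800e-04,
        1.17962952e-04, -4.78237054e-04]), 'effort': array([-1.43888552e-03, -4.05975473e+01, -2.92627877e+01, -1.83767484e-04,
        5.76975028e-03,  5.02339034e-06]), 'eef_pos': array([263.59525317, 620.67602936, 229.91410012]), 'orientation': array([-0.6267558 , -3.07761243,  0.00355629]), 'wrist_force': array([-0.36201737, -0.52464572, -0.76927027]), 'torque': array([-0.01293952,  0.00180609, -0.00328277]), 'grip_force': 0.0, 'width': 85.53395526865309}
side 461.24237080492236 [  98.40626021 -372.51567154  516.48341634] [ 0.50583644  0.75159785 -0.42335583]
board_holder 0.61 [270.6, 185.8, 145.0, 140.7] 336.5 260.0 10496
hub 0.97 [290.2, 193.5, 127.0, 111.6] 344.1 244.8 5286
top_ball 0.7 [288.2, 190.9, 131.1, 120.0] 343.8 245.1 5214
pawl_knob 0.95 [353.9, 188.9, 36.5, 44.0] 370.7 214.7 375
pawl_knob 0.27 [286.8, 195.2, 130.9, 112.4] 343.7 244.9 
[... 165 characters left out ...]
324.3 231.4 2210
battery 0.72 [292.1, 301.1, 21.6, 18.4] 302.6 310.5 241
top 386.41806149564235 [340.77328567 288.59457422 950.07762733] [ 0.23219585  0.00195248 -0.97266709]
board_holder 0.89 [299.5, 171.1, 122.0, 86.6] 356.0 218.6 6011
board_holder 0.3 [260.7, 215.1, 33.3, 24.6] 277.1 227.3 726
hub 0.78 [310.4, 170.2, 112.0, 87.0] 364.5 213.7 2805
top_ball 0.95 [311.4, 173.4, 109.9, 83.1] 365.2 213.7 2933
pawl_knob 0.66 [365.0, 181.6, 29.7, 22.2] 381.3 188.7 298
ratchet_wheel 0.74 [306.6, 171.9, 114.1, 85.8] 363.5 214.1 2749
pawl 0.85 [365.4, 179.6, 31.6, 24.0] 382.0 188.8 282
held_board 0.59 [316.7, 201.1, 60.6, 24.1] 344.3 213.3 1405
battery 0.53 [353.2, 252.3, 21.6, 8.5] 365.0 256.5 132
```

```bash
python3 - <<'E'
import cv2,numpy as np
a=cv2.imread('pics/side0.png')[170:340,240:440];b=cv2.imread('pics/top0.png')[155:285,250:450]
a=cv2.resize(a,None,fx=2,fy=2.0,interpolation=cv2.INTER_CUBIC);b=cv2.resize(b,None,fx=2,fy=2,interpolation=cv2.INTER_CUBIC)
c=np.zeros((340,800,3),np.uint8);c[:,:400]=a;c[:260,400:]=b;cv2.imwrite('pics/c0.png',c)
E
```

```text
(no output)
```

View pics/c0.png

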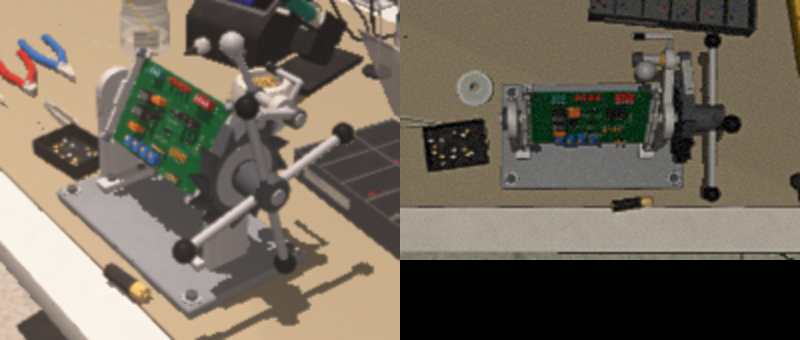

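The crop shows, in full-image pixels:

| Point | Side view | Top view |
|---|---|---|
| Knob | (356,191) | (373,191) |
| Top ball | (363,221) | (416,217) |
| Rear ball | (411,236) | (405,175) |
| Front ball | (332,295) | (405,251) |
| Bottom ball | (382,302) | not visible |

Next I fit the holder pose to these points.

```bash
cat >> h.py <<'E'
def ball(w,k,):
    a=np.radians(15)+w-k*np.pi/2   # lean to robot
    return [-85*np.sin(a),-131,110+85*np.cos(a)]
def knob(p):
    a=np.arctan2(29,55)-p
    return [58-62.2*np.sin(a),-46,142+62.2*np.cos(a)]
def H(p,P): 
    P=np.atleast_2d(P); c,s=np.cos(p[2]),np.sin(p[2])
    return P@np.array([[c,s,0],[-s,c,0],[0,0,1]])+[p[0],p[1],0]
E
python3 - <<'E'
from h import *
from scipy.optimize import least_squares
S=np.array([[356,191.5],[363.5,221.5],[411.5,236.5],[332,295.5],[382.5,302.5]])
T=np.array([[373,191],[416,217],[405.5,175],[405.5,251.5]])
fs,ft=cams.grab_frame('side'),cams.grab_frame('top')
def res(p):
    P=H(p,[knob(0.02),ball(p[3],0),ball(p[3],1),ball(p[3],3),ball(p[3],2)])
    return np.r_[proj(fs,P)-S,proj(ft,P[:4])-T].ravel()
r=least_squares(res,[500,150,0,0.03],loss='soft_l1');p=r.x;print(p);print(res(p).reshape(-1,2).round(1))
np.save('pose.npy',p)
print('knob',H(p,[knob(.02),knob(1.01)]),'ball',H(p,[ball(p[3],0),ball(-.52,0)]),'piv',H(p,[[58,-46,142]]))
E
```

```text
[5.15019029e+02 2.22256503e+02 7.15297361e-03 1.62934034e-02]
[[-0.4  0.6]
 [ 0.1  1.9]
 [ 0.   0.3]
 [ 0.  -0.2]
 [-0.3 -1.3]
 [-0.4 -0.7]
 [-0.2 -0.4]
 [ 0.6  0.2]
 [ 0.4  0.1]]
knob [[545.4427756  176.47295061 197.58936869]
 [604.50901248 176.89545705 195.83022438]] ball [[492.62226922  91.09294592 191.73436443]
 [537.65950942  91.41510161 192.18233509]] piv [[573.34657908 176.67254919 142.        ]]
```

The fit is good: residuals are within 2 px, with the holder at (515,222) and yaw near 0. Next I close the fingers and turn so that tool y lies along world y.

```bash
python3 -m pendant '[[0,0,-0.5,-7.7,0],[0,0,-0.5,-7.7,0],[0,0,-0.5,-7.6,0],[-2,-4,0,0,0],[-2,-4,0,0,0],[-2,-4,0,0,0],[-2,-4,0,0,0],[-2,-4,0,0,0]]' && python3 -m pendant '[[-2,-4,0,0,0],[-2,-4,0,0,0],[-2,-4,0,0,0],[-2,-4,0,0,0],[-2,-4,0,0,0],[-2,-4,0,0,0],[0,0,0,0,0],[0,0,0,0,0]]'; python3 -c "
from h import *;print(R.from_rotvec(status.sense()['orientation']).as_matrix().round(3))"
```

```text
time: 1.8
eef_pos: [364.3, 419.7, 246.5]
orientation: [-0.0, 3.141, 0.0]
wrist_force: [1.6, -0.8, -0.4]
width: 0.3
grip_force: 0.0
time: 2.6
eef_pos: [484.0, 180.5, 246.4]
orientation: [-0.005, -3.141, -0.001]
wrist_force: [-0.5, -0.1, 0.1]
width: 0.3
grip_force: 0.0
[[-1.     0.003 -0.   ]
 [ 0.003  1.     0.001]
 [ 0.     0.001 -1.   ]]
```

```bash
python3 -m pendant '[[-0.8,-0.4,-0,0,0],[0,0,2,0,0],[0,0,2,0,0],[0,0,1.7,0,0],[0,0,0,0,0],[-0.5,0,0,0,0],[-0.5,0,0,0,0],[0,0,0,0,0]]'; python3 - <<'E'
from h import *
f=cams.grab_frame('side');a=f['color'][140:340,240:440];f=cams.grab_frame('wrist');b=cv2.resize(f['color'],(0,0),fx=.6,fy=.6)
c=np.zeros((400,800,3),np.uint8);c[:,:400]=cv2.resize(a,(400,400));c[:240,400:]=b[:,:400] if b.shape[1]>=400 else 0
cv2.imwrite('pics/c1.png',c)
E
```

```text
time: 3.4
eef_pos: [503.3, 177.5, 190.9]
orientation: [0.0, 3.139, 0.001]
wrist_force: [0.3, -0.0, -0.2]
width: 0.1
grip_force: 0.0
```

View pics/c1.png

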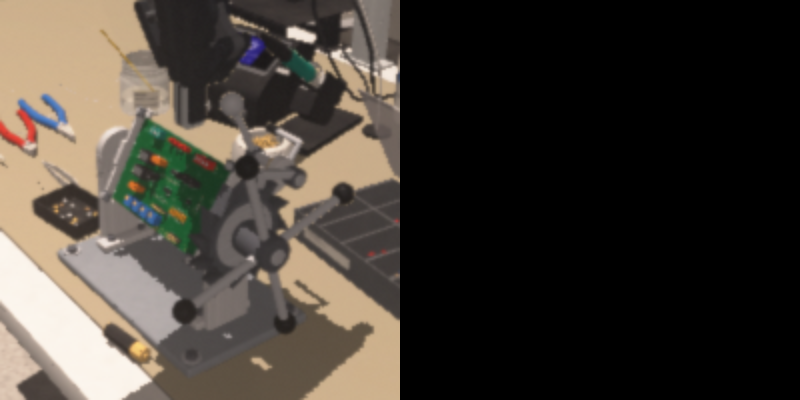

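The finger is in front of the knob: fingertip at crop (183,122), knob at (232,103), and clear of the board. I push slowly to the rear.

```bash
python3 -m pendant '[[-0.5,0,0,0,0],[-0.5,0,0,0,0],[-0.5,0,0,0,0],[-0.5,0,0,0,0],[-0.5,0,0,0,0],[-0.5,0,0,0,0],[-0.5,0,0,0,0],[0,0,0,0,0]]';python3 -m pendant '[[-0.5,0,0,0,0],[-0.5,0,0,0,0],[-0.5,0,0,0,0],[-0.5,0,0,0,0],[-0.5,0,0,0,0],[-0.4,0,0,0,0],[0,0,0,0,0],[0,0,0,0,0]]'; python3 - <<'E'
from h import *
f=cams.grab_frame('side');a=f['color'][140:340,240:440];f=cams.grab_frame('top');b=f['color'][140:290,250:450]
c=np.zeros((400,800,3),np.uint8);c[:,:400]=cv2.resize(a,(400,400));c[:300,400:]=cv2.resize(b,(400,300))
cv2.imwrite('pics/c2.png',c)
E
```

```text
time: 4.3
eef_pos: [537.4, 177.1, 189.3]
orientation: [0.001, 3.141, -0.0]
wrist_force: [0.3, 0.2, -0.3]
width: 0.3
grip_force: 0.1
time: 5.1
eef_pos: [565.8, 177.1, 189.2]
orientation: [-0.001, -3.141, 0.0]
wrist_force: [0.1, -0.1, 0.2]
width: 0.3
grip_force: 0.0
```

View pics/c2.png

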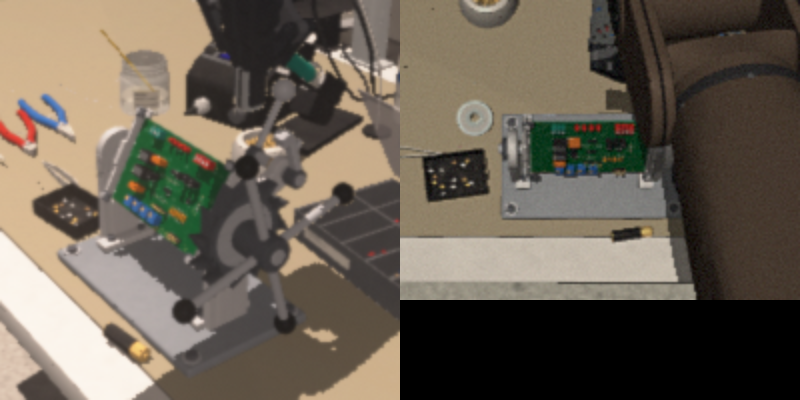

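The knob is now at crop (285,88), i.e. side (382.5,184), well to the rear. I compare that with the predicted thrown-over position.

```bash
python3 - <<'E'
from h import *
p=np.load('pose.npy');f=cams.grab_frame('side')
for a in(.6,.7,.8,.9,1.01):print(a,proj(f,H(p,knob(a))).round(1))
E
```

```text
0.6 [[371.6 183.8]]
0.7 [[374.3 183.5]]
0.8 [[376.9 183.5]]
0.9 [[379.4 183.9]]
1.01 [[381.9 184.7]]
```

The lever is thrown over at 1.01 rad. I back off, rise, and move in front of the top ball.

```bash
python3 -m pendant '[[1.5,0,0,0,0],[1.5,0,0,0,0],[1,0,-2,0,0],[1.2,-1,-2.5,0,0],[1.5,-2,-1,0,0],[1.5,-2.5,0,0,0],[1.5,-2.5,0,0,0],[1.5,-0.6,0,0,0]]';python3 -m pendant '[[0,0,0,0,0],[0,0,1.5,0,0],[0,0,2,0,0],[0,0,2,0,0],[0,0,0.3,0,0],[0,0,0,0,0],[0,0,0,0,0],[0,0,0,0,0]]'
```

```text
time: 6.05
eef_pos: [453.0, 89.6, 244.5]
orientation: [0.003, 3.141, -0.001]
wrist_force: [-0.5, 0.8, -1.1]
width: 0.2
grip_force: 0.0
time: 6.85
eef_pos: [454.6, 91.3, 187.4]
orientation: [0.0, 3.139, -0.0]
wrist_force: [-0.2, -0.5, 0.9]
width: 0.5
grip_force: 0.0
```

```bash
python3 -m pendant '[[-0.4,0,0,0,0],[-0.4,0,0,0,0],[-0.4,0,0,0,0],[-0.4,0,0,0,0],[-0.4,0,0,0,0],[-0.4,0,0,0,0],[0,0,0,0,0],[0,0,0,0,0]]';python3 -m pendant '[[-0.4,0,0,0,0],[-0.4,0,0,0,0],[-0.4,0,0,0,0],[-0.4,0,0,0,0],[-0.4,0,0,0,0],[-0.4,0,0,0,0],[-0.2,0,0,0,0],[0,0,0,0,0]]'; python3 - <<'E'
from h import *
s=status.sense();print(s['eef_pos'],s['wrist_force'])
f=cams.grab_frame('side');a=f['color'][170:320,260:440]
cv2.imwrite('pics/c3.png',cv2.resize(a,(720,600),interpolation=cv2.INTER_CUBIC))
p=np.load('pose.npy')
for w in(0.02,-.3,-.35,-.4,-.45,-.5):print(w,((proj(f,H(p,[ball(w,k) for k in range(4)]))-[260,170])*4).round(0).tolist())
E
```

```text
time: 7.65
eef_pos: [478.0, 91.1, 186.2]
orientation: [0.001, 3.141, -0.0]
wrist_force: [0.1, -0.3, 0.6]
width: -0.2
grip_force: 0.0
time: 8.45
eef_pos: [504.3, 91.1, 186.3]
orientation: [0.001, 3.141, 0.0]
wrist_force: [0.5, 0.9, 0.1]
width: -0.0
grip_force: 0.0
[504.27696081  91.11684564 186.30702307] [0.53892039 0.94879976 0.1383252 ]
0.02 [[414.0, 214.0], [606.0, 267.0], [489.0, 524.0], [288.0, 502.0]]
-0.3 [[469.0, 186.0], [607.0, 320.0], [440.0, 554.0], [281.0, 446.0]]
-0.35 [[477.0, 184.0], [606.0, 329.0], [433.0, 558.0], [282.0, 436.0]]
-0.4 [[486.0, 182.0], [604.0, 338.0], [425.0, 561.0], [283.0, 426.0]]
-0.45 [[494.0, 181.0], [602.0, 347.0], [417.0, 563.0], [284.0, 416.0]]
-0.5 [[502.0, 180.0], [600.0, 356.0], [409.0, 565.0], [286.0, 406.0]]
```

View pics/c3.png

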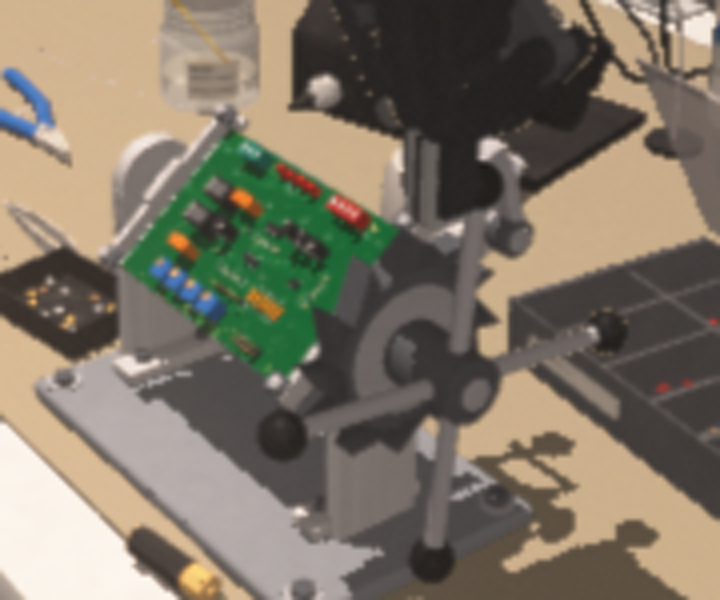

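Balls sit at crop (481,188), (607,331), (432,559) and (282,436), so the wheel is at about -0.36 and the finger-to-ball offset is 20 mm, as expected. I need about 10 mm more for -0.48.

```bash
python3 -m pendant '[[-0.25,0,0,0,0],[-0.25,0,0,0,0],[-0.25,0,0,0,0],[-0.2,0,0,0,0],[0,0,0,0,0],[0,0,0,0,0]]'; python3 - <<'E'
from h import *
s=status.sense();print(s['eef_pos'],s['wrist_force'])
f=cams.grab_frame('side');a=f['color'][170:320,260:440]
cv2.imwrite('pics/c4.png',cv2.resize(a,(720,600),interpolation=cv2.INTER_CUBIC))
E
```

```text
time: 9.1
eef_pos: [513.4, 91.1, 186.2]
orientation: [0.001, 3.141, -0.0]
wrist_force: [-0.8, -0.4, -0.3]
width: -0.2
grip_force: 0.4
[513.3777356   91.13649709 186.22984854] [-0.76141203 -0.35294274 -0.317979  ]
```

View pics/c4.png

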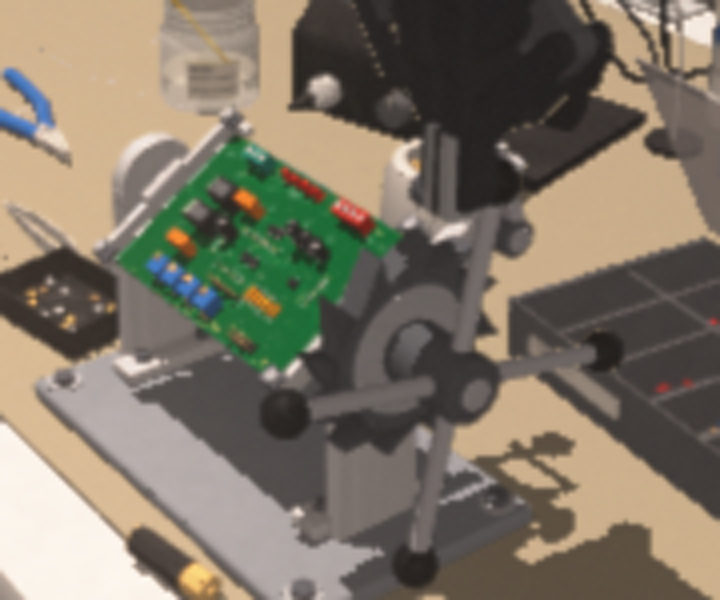

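Balls now at crop (603,351), (416,565) and (284,412), so the wheel is at about -0.465, inside the window for -0.52. Before going behind the knob I check the free space there.

```bash
python3 - <<'E'
from h import *
fs,ft=cams.grab_frame('side'),cams.grab_frame('top')
out=np.zeros((600,800,3),np.uint8)
for n,f,o,org in(('side',fs,(0,0),(240,60)),('top',ft,(0,400),(270,60))):
    a=cv2.imread(f'pics/{n}0.png')
    for P,c in(((645,177,188),(0,0,255)),((645,177,0),(0,255,255))):
        cv2.circle(a,tuple(int(v) for v in proj(f,P)[0]),2,c,-1)
    B=proj(f,[(603,135,260),(687,135,260),(687,220,260),(603,220,260)]).astype(int)
    cv2.polylines(a,[B],True,(255,0,255),1)
    # floor grid lines x=650,700,750
    for x in(650,700,750):
        q=proj(f,[(x,60,0),(x,300,0)]).astype(int);cv2.line(a,tuple(map(int,q[0])),tuple(map(int,q[1])),(0,255,0),1)
    cr=a[org[1]:org[1]+200,org[0]:org[0]+200]
    out[:400,o[1]:o[1]+400]=cv2.resize(cr,(400,400))
cv2.imwrite('pics/c5.png',out[:400])
E
```

```text
(no output)
```

View pics/c5.png

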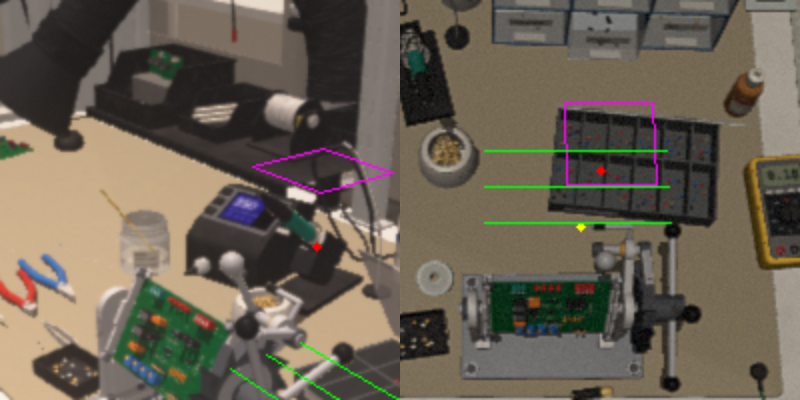

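Only a low component tray lies behind the knob, so the space is free. I back off the ball, rise, and go over to the rear of the knob.

```bash
python3 -m pendant '[[0.5,0,0,0,0],[1.5,0,0,0,0],[0,0,-2,0,0],[0,0,-3,0,0],[-1,1,-1.5,0,0],[-3,2,0,0,0],[-4,2,0,0,0],[-4,2,0,0,0]]';python3 -m pendant '[[-3.2,1.6,0,0,0],[0,0,0,0,0],[0,0,2,0,0],[0,0,2,0,0],[0,0,2,0,0],[0,0,0,0,0],[0,0,0,0,0]]'
```

```text
time: 10.05
eef_pos: [614.6, 161.9, 252.3]
orientation: [0.001, 3.139, 0.0]
wrist_force: [-0.4, -0.1, 0.4]
width: -0.3
grip_force: 0.0
time: 10.75
eef_pos: [644.8, 176.9, 191.7]
orientation: [-0.001, -3.141, 0.0]
wrist_force: [0.2, -0.1, 0.9]
width: 0.1
grip_force: 0.0
```

```bash
python3 -m pendant '[[0.8,0,0,0,0],[0.8,0,0,0,0],[0.5,0,0,0,0],[0.5,0,0,0,0],[0.5,0,0,0,0],[0.5,0,0,0,0],[0.5,0,0,0,0],[0.4,0,0,0,0]]';python3 -m pendant '[[0.4,0,0,0,0],[0.3,0,0,0,0],[0.3,0,0,0,0],[0,0,0,0,0],[0,0,0,0,0],[0,0,0,0,0],[0,0,0,0,0]]'; python3 - <<'E'
from h import *
f=cams.grab_frame('side');a=f['color'][170:320,260:440]
cv2.imwrite('pics/c6.png',cv2.resize(a,(720,600),interpolation=cv2.INTER_CUBIC))
p=np.load('pose.npy')
for w in(0.02,.08,.27,.5):print(w,((proj(f,H(p,knob(w)))-[260,170])*4).round(0).tolist())
E
```

```text
time: 11.55
eef_pos: [599.7, 177.1, 191.2]
orientation: [-0.0, -3.141, 0.0]
wrist_force: [0.7, 0.2, -0.1]
width: -0.1
grip_force: 0.0
time: 12.25
eef_pos: [590.4, 177.1, 191.3]
orientation: [0.001, 3.141, -0.0]
wrist_force: [-0.3, -0.9, -0.4]
width: 0.1
grip_force: 0.0
0.02 [[382.0, 88.0]]
0.08 [[389.0, 83.0]]
0.27 [[410.0, 69.0]]
0.5 [[435.0, 58.0]]
```

View pics/c6.png

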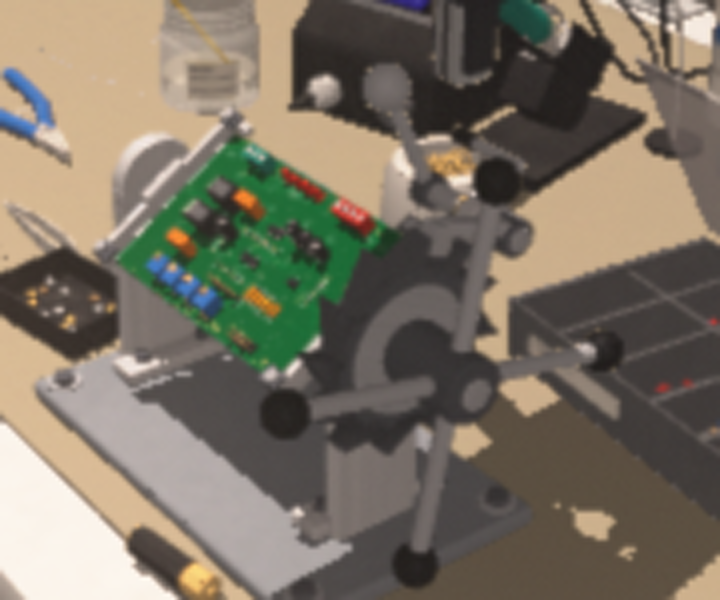

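The knob is at crop (388,87), so the pawl is at about 0.06. That means it is home, with the wheel about 0.05 rad short of the tooth face and well off a tooth tip (0.27 would be (410,69)). I retreat and do a last check.

```bash
python3 -m pendant '[[-1.5,0,0,0,0],[-1.5,0,0,0,0],[0,0,-3,0,0],[0,0,-4,0,0],[0,0,-4,0,0],[0,0,0,0,0],[0,0,0,0,0],[0,0,0,0,0]]'; python3 - <<'E'
from h import *
f=cams.grab_frame('side');a=f['color'][170:320,260:440]
cv2.imwrite('pics/c7.png',cv2.resize(a,(720,600),interpolation=cv2.INTER_CUBIC))
E
```

```text
time: 13.1
eef_pos: [619.6, 177.0, 299.5]
orientation: [-0.001, -3.139, 0.001]
wrist_force: [0.2, -0.1, -0.3]
width: -0.2
grip_force: 0.0
```

View pics/c7.png

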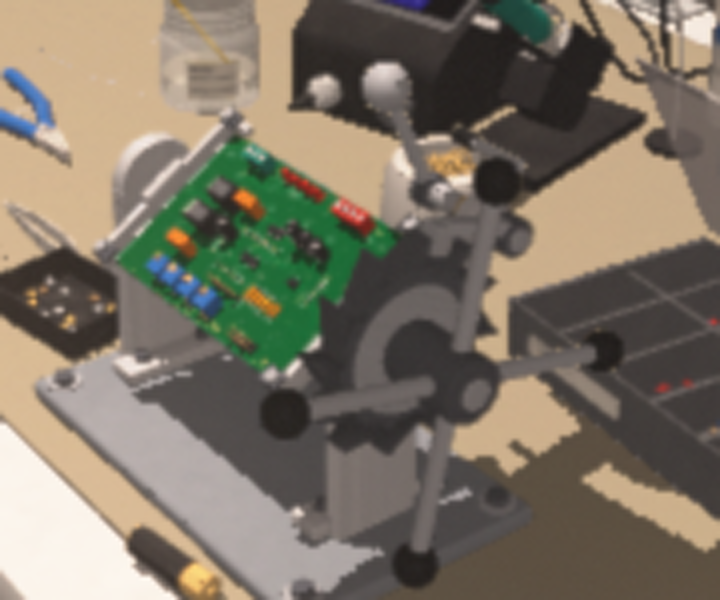

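The knob is at (387,86), unchanged, the wheel is still at about -0.47, and the arm is clear of everything. I hand in.

```bash
python3 -c "
from bench import job;print(job.job_done())"
```

```text
the job is handed in; nothing more can be done
None
```

I handed the job in at about 13 s: the wheel is one notch back, about 0.05 rad short of the tooth's stop (-0.47 by camera), with the pawl home at about 0.06 rad and the arm clear; I did not push the wheel against the pawl to test the lock, and the verdict was not shown.

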